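Transfer the polishing wheels in reverse order

ROBOT

A 7-joint arm with a two-finger parallel gripper is mounted at the origin on the work surface. World frame = base frame: x ahead of the robot, y to its left, z up, the work surface at z = 0. Lengths are in m, angles in degrees, forces in N, time in s.
With the tool pointing down it reaches from about 0.425 to 0.975 m from the base axis. Payload 16.7 kg.
Tool frame: the origin (TCP) lies midway between the tips of the shut fingers; the grasp point (between the pads) lies 19 mm behind it; z points along the fingers, y is the line along which they close (so a half turn about z gives the same grasp; the last joint's range is limited). The gripper opens to 85 mm and grips with 20 to 120 N. Pads are 22 mm wide; open, the fingers measure 114 mm over their backs; the gripper's body (76 mm by 85 mm) begins 54 mm behind the grasp point. The pads swing forward as they close: fully open they stand 13 mm farther back than shut.
Start: joints at [60.819, 24.414, 4.234, 92.017, -1.954, 63.644, -3.845], TCP at [0.238, -0.632, 0.231] pointing down, gripper open.
Joint ranges: [-163.25, 163.25], [-28.42, 122.38], [-70.27, 78.77], [12.13, 141.07], [-58.53, 238.53], [9.26, 117.41], [-156.51, 156.51]. Speed limits (degrees/s): [108.29, 108.29, 136.94, 136.94, 172.46, 172.46, 172.46].

INTERFACE

Orientations are given as a 3x3 rotation matrix whose columns are the frame's x, y, z axes.
In Python, from plant import robot gives the robot as it stands.
- The arm moves only by the tool carry_out, never from a script. Its argument "deltas" is a list of rows, each a list of 7 numbers: the turn, a rotation vector about the tool's x, y, z in rad, then the shift along the tool's x, y, z in m, then the finger opening in m, from 0 to 0.0854. A call has 1 to 5 rows; each row is the pose to reach, as a shift and turn from the pose commanded when the call began, along the tool's axes at that moment; what a row does not reach only later rows make up. A row lasts 1/10 s, in which the tool goes at most 50 mm and 8.59 degrees, less where a joint would pass 70% of its speed; a pose out of reach is approached as far as the arm can. A call with a gripper value outside its range is refused whole. The fingers move at their own pace and stop on an object; "grip_force" is the grip in N (left out, the last holds). Time passes only in rows, so rows that repeat a pose let the fingers close. It gives the time, the measured TCP pose, the force, the opening and the grip force at its end, in the units of the state.
- robot.get_obs(): the state, without advancing time (a new reading comes with each control period).
- robot.camera(name): name is "side" or "top" or "wrist"; returns the picture (420x560x3 uint8, red, green, blue); there is no depth.
- robot.camera_model(name): a dict with "mtx" (3x3 intrinsics, pixels), "cam_to_world" (4x4, takes a point from camera to world coordinates); the wrist camera has in their place "hand_eye" (4x4, takes a point from camera to tool coordinates, whose origin is the TCP and whose axes are the flange's). Camera axes: x right, y down, z forward; pixel columns grow to the right and rows downward; lengths in m; the calibration is good to about 2 mm. A picture is of the moment at which its call begins: read the wrist's pose just before it. camera_model takes no time and is no camera call.
- robot.job_done(): hands the job in; it is judged then, once.
The state is a dict: "time": time; "joint_positions": joint angles; "dq": joint speeds; "effort": joint torques, N m; "eef_pos": TCP position; "tcp_rot": TCP orientation; "contact_force": force on the tool from outside, world axes, zero at the start; "torque": the same for the moment, N m; "opening": finger opening in m; "finger_force": force on a finger pad.
Only numpy, scipy, OpenCV 4.12 (cv2) and the standard library are available. Lean on these libraries where they do the work, as an engineer would, in place of code of your own. Each camera call takes 0.05 s, during which the arm holds its last target. There are 200 camera calls.

TASK

Move all four polishing wheels from the dark wooden storage rack to the yellow machine rack, one on each post, in reverse order: seen from the robot, the wheel that is now farthest left must end farthest right, the second from the left must end second from the right, and so on. Each wheel must be threaded over its post and lie flat on the yellow board, hub upwards.

Things in the scene. Friction and masses are not known exactly. Their poses are not given: they have to be found in the camera images.
- wheel_white: Off-white bonded polishing wheel lying flat, loose, 0.13 kg: disc 62 mm in diameter and 18 mm thick, with a black tubular hub (32 mm in diameter) rising from its upper face to 40 mm above its underside; a 25 mm bore goes right through disc and hub. Origin: on the axis at the underside; z points up through the hub. Grip it by the hub from above.
- wheel_green: Dark green bonded polishing wheel lying flat, loose, 0.13 kg: disc 62 mm in diameter and 18 mm thick, with a black tubular hub (32 mm in diameter) rising from its upper face to 40 mm above its underside; a 25 mm bore goes right through disc and hub. Origin: on the axis at the underside; z points up through the hub. Grip it by the hub from above.
- wheel_red: Brick red bonded polishing wheel lying flat, loose, 0.13 kg: disc 62 mm in diameter and 18 mm thick, with a black tubular hub (32 mm in diameter) rising from its upper face to 40 mm above its underside; a 25 mm bore goes right through disc and hub. Origin: on the axis at the underside; z points up through the hub. Grip it by the hub from above.
- wheel_blue: Dark blue bonded polishing wheel lying flat, loose, 0.13 kg: disc 62 mm in diameter and 18 mm thick, with a black tubular hub (32 mm in diameter) rising from its upper face to 40 mm above its underside; a 25 mm bore goes right through disc and hub. Origin: on the axis at the underside; z points up through the hub. Grip it by the hub from above.
- tag_white: Small off-white name plate (14 x 30 x 4 mm) fixed on the storage rack's board, 46 mm on the robot's side (-x of the rack) of the post on which the off-white wheel stands at the start; it stays there and goes on showing that place. Origin: centre of its underside; y along the row.
- tag_green: Small dark green name plate (14 x 30 x 4 mm) fixed on the storage rack's board, 46 mm on the robot's side (-x of the rack) of the post on which the dark green wheel stands at the start; it stays there and goes on showing that place. Origin: centre of its underside; y along the row.
- tag_red: Small brick red name plate (14 x 30 x 4 mm) fixed on the storage rack's board, 46 mm on the robot's side (-x of the rack) of the post on which the brick red wheel stands at the start; it stays there and goes on showing that place. Origin: centre of its underside; y along the row.
- tag_blue: Small dark blue name plate (14 x 30 x 4 mm) fixed on the storage rack's board, 46 mm on the robot's side (-x of the rack) of the post on which the dark blue wheel stands at the start; it stays there and goes on showing that place. Origin: centre of its underside; y along the row.
- storage_rack: Dark wooden rack, a wheel on each post at the start: fixed board 100 x 360 x 18 mm with four steel posts (8 mm thick, 25 mm high above the board) in a row at x = 0, y = +135, +45, -45, -135 mm. Origin: at the board's underside, below the row's middle; the board spans x = -58 to +42 mm; z up, x away from the robot, y to its left (yaw up to 7 degrees). Name plates along its front.
- machine_rack: Yellow painted machine rack, empty at the start: fixed board 100 x 360 x 18 mm with four steel posts (8 mm thick, 25 mm high above the board) in a row at x = 0, y = +135, +45, -45, -135 mm. Origin: at the board's underside, below the row's middle; the board spans x = -58 to +42 mm; z up, x away from the robot, y to its left (yaw up to 7 degrees).

How it is judged (in metres and radians):
At the end, for the whole second after the job is handed in: Each wheel is on the machine-rack post that mirrors its starting place (shown by the plate of its colour): within 12 mm of the post in the rack's x and y, underside within 5 mm of the board's top, hub up and tilted under 0.12 rad, released and at rest (((y of tag_white in the frame of storage_rack between 0.115 and 0.155 m and y of wheel_white in the frame of machine_rack between -0.147 and -0.123 m) or (y of tag_white in the frame of storage_rack between 0.025 and 0.065 m and y of wheel_white in the frame of machine_rack between -0.057 and -0.033 m) or (y of tag_white in the frame of storage_rack between -0.065 and -0.025 m and y of wheel_white in the frame of machine_rack between 0.033 and 0.057 m) or (y of tag_white in the frame of storage_rack between -0.155 and -0.115 m and y of wheel_white in the frame of machine_rack between 0.123 and 0.147 m)) and x of wheel_white in the frame of machine_rack between -0.012 and 0.012 m and z of wheel_white in the frame of machine_rack between 0.013 and 0.023 m and angle between each of wheel_white, wheel_green, wheel_red, wheel_blue's own z axis and vertical below 0.12 rad and linear speed of each of wheel_white, wheel_green, wheel_red, wheel_blue below 0.02 m/s and angular speed of each of wheel_white, wheel_green, wheel_red, wheel_blue below 0.2 rad/s and ((y of tag_green in the frame of storage_rack between 0.115 and 0.155 m and y of wheel_green in the frame of machine_rack between -0.147 and -0.123 m) or (y of tag_green in the frame of storage_rack between 0.025 and 0.065 m and y of wheel_green in the frame of machine_rack between -0.057 and -0.033 m) or (y of tag_green in the frame of storage_rack between -0.065 and -0.025 m and y of wheel_green in the frame of machine_rack between 0.033 and 0.057 m) or (y of tag_green in the frame of storage_rack between -0.155 and -0.115 m and y of wheel_green in the frame of machine_rack between 0.123 and 0.147 m)) and x of wheel_green in the frame of machine_rack between -0.012 and 0.012 m and z of wheel_green in the frame of machine_rack between 0.013 and 0.023 m and ((y of tag_red in the frame of storage_rack between 0.115 and 0.155 m and y of wheel_red in the frame of machine_rack between -0.147 and -0.123 m) or (y of tag_red in the frame of storage_rack between 0.025 and 0.065 m and y of wheel_red in the frame of machine_rack between -0.057 and -0.033 m) or (y of tag_red in the frame of storage_rack between -0.065 and -0.025 m and y of wheel_red in the frame of machine_rack between 0.033 and 0.057 m) or (y of tag_red in the frame of storage_rack between -0.155 and -0.115 m and y of wheel_red in the frame of machine_rack between 0.123 and 0.147 m)) and x of wheel_red in the frame of machine_rack between -0.012 and 0.012 m and z of wheel_red in the frame of machine_rack between 0.013 and 0.023 m and ((y of tag_blue in the frame of storage_rack between 0.115 and 0.155 m and y of wheel_blue in the frame of machine_rack between -0.147 and -0.123 m) or (y of tag_blue in the frame of storage_rack between 0.025 and 0.065 m and y of wheel_blue in the frame of machine_rack between -0.057 and -0.033 m) or (y of tag_blue in the frame of storage_rack between -0.065 and -0.025 m and y of wheel_blue in the frame of machine_rack between 0.033 and 0.057 m) or (y of tag_blue in the frame of storage_rack between -0.155 and -0.115 m and y of wheel_blue in the frame of machine_rack between 0.123 and 0.147 m)) and x of wheel_blue in the frame of machine_rack between -0.012 and 0.012 m and z of wheel_blue in the frame of machine_rack between 0.013 and 0.023 m); the robot touches nothing.
It also fails if it takes over 88 s, if anything falls off the work surface, if the arm or the gripper's body presses on something with over 40 N, if the wrist force passes 120 N, or if a joint passes its speed limit or range.

## Working session

There is one attempt and no reset: what is moved stays moved. The work goes in short steps, Python scripts to look and compute and a tool call to move; the robot and the scene stay as the last step left them, time stands still between calls to the robot, and variables do not carry over. Pictures are saved under pics/ and viewed, at most 14 in all, crops included, and the job is handed in when it is done.

Besides the shell and the picture viewer there is one more tool, called after "Call:" as name(argument=value, ...) on one line, values as JSON. carry_out: Moves the arm, as the interface text tells. Its arguments: {"type":"object","properties":{"deltas":{"type":"array"},"grip_force":{"type":"number"}},"required":["deltas"]}

```bash
mkdir -p pics; python3 - <<'E'
from plant import robot
import cv2,numpy as np
np.set_printoptions(precision=4,suppress=True)
o=robot.get_obs();print(o)
for n in("top","side"):
    cv2.imwrite(f"pics/{n}0.png",cv2.cvtColor(robot.camera(n),cv2.COLOR_RGB2BGR));print(n,robot.camera_model(n))
print(robot.camera_model("wrist"))
E
```

```text
{'time': 0.0, 'joint_positions': array([60.8203, 24.4492,  4.2322, 92.0538, -1.9541, 63.6431, -3.8434]), 'dq': array([-0.0178, -0.0142,  0.0488,  0.0338, -0.0307, -0.1147,  0.0493]), 'effort': array([ -0.001 , -94.9852,   3.7602, -46.3504,   0.0193,   0.0103,
         0.    ]), 'eef_pos': array([ 0.2375, -0.6314,  0.2306]), 'tcp_rot': array([[ 0.936 ,  0.352 , -0.0005],
       [ 0.352 , -0.936 ,  0.0012],
       [-0.0001, -0.0013, -1.    ]]), 'contact_force': array([ 0.6116,  0.3457, -0.3604]), 'torque': array([-0.0047, -0.0077,  0.0056]), 'finger_force': 0.0, 'opening': 0.08545582153368197}
top {'mtx': array([[463.4398,   0.    , 282.7177],
       [  0.    , 463.4398, 205.5614],
       [  0.    ,   0.    ,   1.    ]]), 'cam_to_world': array([[ 0.0096, -0.988 ,  0.1539,  0.4438],
       [-0.9996, -0.0053,  0.0283, -0.0241],
       [-0.0272, -0.1541, -0.9877,  0.6916],
       [ 0.    ,  0.    ,  0.    ,  1.    ]])}
side {'mtx': array([[430.1667,   0.    , 287.4265],
       [  0.    , 430.1667, 205.0381],
       [  0.    ,   0.    ,   1.    ]]), 'cam_to_world': array([[ 0.704 , -0.5001,  0.5043,  0.1241],
       [-0.7101, -0.5088,  0.4867, -0.4071],
       [ 0.0132, -0.7007, -0.7133,  0.5956],
       [ 0.    ,  0.    ,  0.    ,  1.    ]])}
{'mtx': array([[299.132 ,   0.    , 277.405 ],
       [  0.    , 299.132 , 212.9637],
       [  0.    ,   0.    ,   1.    ]]), 'hand_eye': array([[ 0.0006, -0.9512, -0.3085,  0.079 ],
       [ 1.    ,  0.0004,  0.0005, -0.0001],
       [-0.0004, -0.3085,  0.9512, -0.1428],
       [ 0.    ,  0.    ,  0.    ,  1.    ]])}
```

View pics/top0.png

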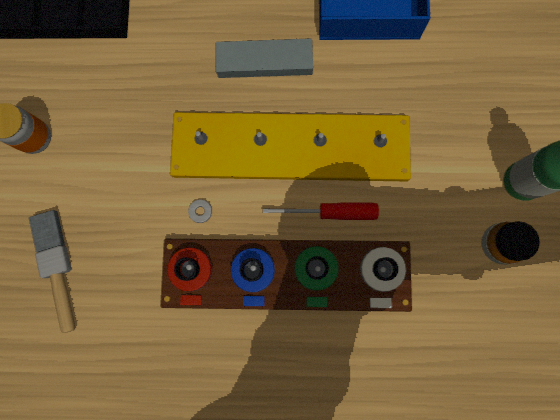

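View pics/side0.png

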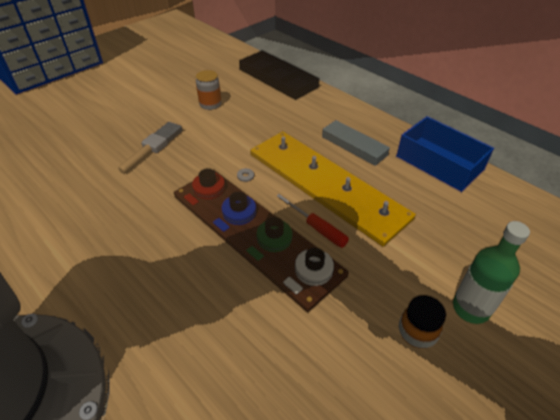

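```bash
python3 - <<'E'
import cv2,numpy as np
t=cv2.imread("pics/top0.png");s=cv2.imread("pics/side0.png")
t=np.vstack([t[100:190,160:420],t[230:320,160:420]])
f=lambda a:cv2.convertScaleAbs(cv2.resize(a,None,fx=3,fy=3,interpolation=cv2.INTER_CUBIC),alpha=1.5)
cv2.imwrite("pics/tc.png",f(t));cv2.imwrite("pics/sc.png",f(s[125:310,165:425]))
E
```

```text
(no output)
```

View pics/tc.png

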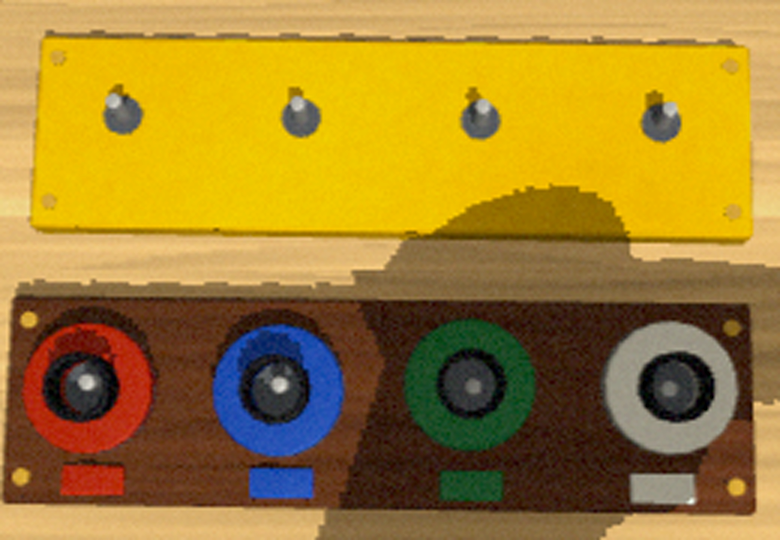

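View pics/sc.png

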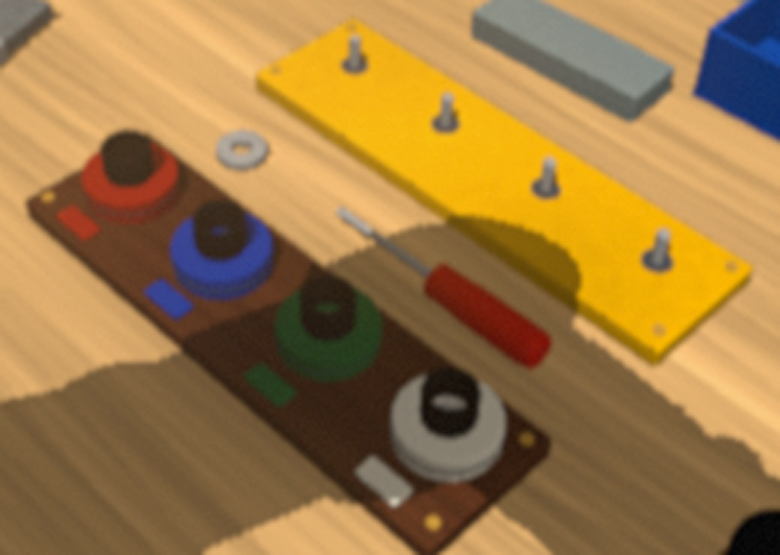

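```bash
cat >h.py <<'E'
import numpy as np,cv2
from plant import robot
np.set_printoptions(precision=4,suppress=True)
def ray(n,p):
    m=robot.camera_model(n);T=m["cam_to_world"]
    return T[:3,3],T[:3,:3]@np.linalg.solve(m["mtx"],[p[0],p[1],1])
def tri(obs):
    A=np.zeros((3,3));b=np.zeros(3)
    for n,p in obs:
        c,d=ray(n,p);d=d/np.linalg.norm(d);P=np.eye(3)-np.outer(d,d);A+=P;b+=P@c
    X=np.linalg.solve(A,b)
    return X,[1e3*np.linalg.norm(np.cross(X-c,d/np.linalg.norm(d))) for c,d in (ray(*o) for o in obs)]
def atz(n,p,z):
    c,d=ray(n,p);return c+d*(z-c[2])/d[2]
T=lambda c,r:("top",(160+c/3-.33,(100+r/3 if r<270 else 230+(r-270)/3)-.33))
S=lambda c,r:("side",(165+c/3-.33,125+r/3-.33))
E
python3 - <<'E'
from h import *
L=[]
for a,b in zip([(113,101),(297,103),(483,105),(670,108)],[(355,38),(447,96),(550,160),(663,233)]):
    x,e=tri([T(*a),S(*b)]);L.append(x);print("tip",x,e,atz(*T(*a),.043))
d=L[3]-L[0];print("mach",np.mean(L,0),np.degrees(np.arctan2(d[0],-d[1])),np.linalg.norm(d))
L=[]
for a,b in zip([(81,386),(275,388),(471,383),(676,386)],[(128,145),(221,215),(329,291),(450,388)]):
    print("hub",*tri([T(*a),S(*b)]),atz(*T(*a),.058))
for a in [(88,387),(278,389),(471,385),(671,388)]: print("disc",atz(*T(*a),.036))
for a,b in zip([(92,481),(281,484),(471,486),(663,488)],[(78,222),(168,298),(270,384),(383,480)]):
    x,e=tri([T(*a),S(*b)]);L.append(x);print("tag",x,e,atz(*T(*a),.022))
d=L[3]-L[0];print("stor",np.mean(L,0),np.degrees(np.arctan2(d[0],-d[1])),np.linalg.norm(d))
for a in [(87,382),(278,385),(473,386),(668,387)]: print("post",atz(*T(*a),.043))
E
```

```text
tip [0.6518 0.12   0.0422] [np.float64(0.7104116835780264), np.float64(0.7104116835779066)] [0.651  0.1202 0.043 ]
tip [0.6507 0.0303 0.0421] [np.float64(0.4847832580630223), np.float64(0.4847832580631258)] [0.65   0.0305 0.043 ]
tip [ 0.6497 -0.0599  0.0424] [np.float64(0.555961657881871), np.float64(0.555961657881838)] [ 0.6491 -0.0595  0.043 ]
tip [ 0.6484 -0.1497  0.0414] [np.float64(0.2773609324921426), np.float64(0.2773609324921748)] [ 0.6477 -0.1492  0.043 ]
mach [ 0.6502 -0.0148  0.042 ] -0.7106029929606524 0.2697117299629626
hub [0.4555 0.1237 0.0595] [np.float64(0.32070811471891864), np.float64(0.3207081147187717)] [0.4553 0.1242 0.058 ]
hub [0.4556 0.0353 0.0598] [np.float64(0.6183453120814304), np.float64(0.6183453120813317)] [0.4552 0.0359 0.058 ]
hub [ 0.4588 -0.0532  0.0597] [np.float64(0.8218759344542746), np.float64(0.8218759344542313)] [ 0.4582 -0.0527  0.058 ]
hub [ 0.4583 -0.1455  0.0564] [np.float64(0.7708139167990655), np.float64(0.7708139167989417)] [ 0.4577 -0.1446  0.058 ]
disc [0.4552 0.1261 0.036 ]
disc [0.4551 0.0365 0.036 ]
disc [ 0.4578 -0.0537  0.036 ]
disc [ 0.4572 -0.1465  0.036 ]
tag [0.4115 0.1255 0.0209] [np.float64(0.4002579694315056), np.float64(0.4002579694314384)] [0.4112 0.1255 0.022 ]
tag [0.411  0.0354 0.021 ] [np.float64(0.3502596867939074), np.float64(0.35025968679393915)] [0.4108 0.0355 0.022 ]
tag [ 0.4111 -0.0546  0.0199] [np.float64(0.48432362743643315), np.float64(0.48432362743642343)] [ 0.4109 -0.0542  0.022 ]
tag [ 0.4108 -0.1446  0.0199] [np.float64(0.023159447094496476), np.float64(0.023159447094594877)] [ 0.4109 -0.1443  0.022 ]
stor [ 0.4111 -0.0096  0.0204] -0.14331030902813835 0.2701381407546139
post [0.4574 0.125  0.043 ]
post [0.4568 0.0359 0.043 ]
post [ 0.4572 -0.0543  0.043 ]
post [ 0.4575 -0.1438  0.043 ]
```

Top and side views give consistent poses. From the left, the wheels are red, blue, green and white, at about x 0.457, with hub tops at 0.058 m. The machine post tips are at x 0.650 and y 0.120, 0.030, −0.060 and −0.150, with z 0.042 m. White is closest to the arm, so it goes first.

Call:
carry_out(deltas=[[0, 0, 0.09, 0.03, -0.03, 0, 0.0854], [0, 0, 0.18, 0.06, -0.06, 0, 0.0854], [0, 0, 0.27, 0.09, -0.09, 0.02, 0.0854], [0, 0, 0.36, 0.12, -0.12, 0.03, 0.0854], [0, 0, 0.36, 0.15, -0.15, 0.04, 0.0854]], grip_force=60)

```text
time: 0.6
eef_pos: [0.3255, -0.4367, 0.1906]
tcp_rot: [[1.0, -0.004, -0.0], [-0.004, -1.0, 0.0], [-0.0, -0.0, -1.0]]
contact_force: [1.5, -0.4, -0.5]
opening: 0.0855
finger_force: 0.0
```

Call:
carry_out(deltas=[[0, 0, 0, 0.018, -0.04, 0.01, 0.0854], [0, 0, 0, 0.036, -0.08, 0.02, 0.0854], [0, 0, 0, 0.054, -0.12, 0.03, 0.0854], [0, 0, 0, 0.072, -0.16, 0.04, 0.0854], [0, 0, 0, 0.09, -0.2, 0.05, 0.0854]])

```text
time: 1.1
eef_pos: [0.4156, -0.2369, 0.141]
tcp_rot: [[1.0, -0.0, 0.0], [-0.0, -1.0, -0.0], [0.0, 0.0, -1.0]]
contact_force: [1.2, 0.1, -0.1]
opening: 0.0852
finger_force: 0.0
```

Call:
carry_out(deltas=[[0, 0, 0, 0.018, -0.04, 0.01, 0.0854], [0, 0, 0, 0.036, -0.08, 0.02, 0.0854], [0, 0, 0, 0.042, -0.092, 0.04, 0.0854], [0, 0, 0, 0.042, -0.092, 0.05, 0.0854], [0, 0, 0, 0.042, -0.092, 0.05, 0.0854]])

```text
time: 1.6
eef_pos: [0.4561, -0.1468, 0.0901]
tcp_rot: [[1.0, 0.0, -0.003], [0.0, -1.0, 0.0], [-0.003, -0.0, -1.0]]
contact_force: [-0.3, -1.5, 0.1]
opening: 0.0854
finger_force: 0.0
```

Call:
carry_out(deltas=[[0, 0, 0, 0.001, -0.001, 0.02, 0.07], [0, 0, 0, 0.001, -0.001, 0.04, 0.07], [0, 0, 0, 0.001, -0.001, 0.052, 0.06], [0, 0, 0, 0.001, -0.001, 0.052, 0.04], [0, 0, 0, 0.001, -0.001, 0.052, 0.02]])

```text
time: 2.1
eef_pos: [0.4583, -0.1462, 0.0399]
tcp_rot: [[1.0, -0.001, -0.0], [-0.001, -1.0, -0.0], [-0.0, 0.0, -1.0]]
contact_force: [-0.1, -0.3, 0.3]
opening: 0.0322
finger_force: 0.1
```

Call:
carry_out(deltas=[[0, 0, 0, 0, 0, 0, 0.02], [0, 0, 0, 0, 0, 0, 0.02], [0, 0, 0, 0, 0, 0, 0.02], [0, 0, 0, 0, 0, 0, 0.02], [0, 0, 0, 0, 0, 0, 0.02]])

```text
time: 2.6
eef_pos: [0.4588, -0.146, 0.0402]
tcp_rot: [[1.0, -0.001, 0.001], [-0.001, -1.0, -0.001], [0.001, 0.001, -1.0]]
contact_force: [-2.9, -1.5, 8.7]
opening: 0.0292
finger_force: 60.3
```

Call:
carry_out(deltas=[[0, 0, 0, 0, 0, -0.01, 0.02], [0, 0, 0, 0, 0, -0.025, 0.02], [0, 0, 0, 0, 0, -0.045, 0.02], [0, 0, 0, 0, 0, -0.06, 0.02], [0, 0, 0, 0, 0, -0.065, 0.02]])

```text
time: 3.1
eef_pos: [0.4592, -0.1458, 0.1064]
tcp_rot: [[1.0, -0.0, 0.003], [-0.0, -1.0, -0.001], [0.003, 0.001, -1.0]]
contact_force: [-0.3, 0.5, -1.7]
opening: 0.0292
finger_force: 59.5
```

```bash
python3 - <<'E'
from h import *
o=robot.get_obs();print(o["eef_pos"],o["opening"],o["finger_force"],o["contact_force"])
w=robot.camera("wrist");s=robot.camera("side")
p=np.hstack([cv2.resize(w,(400,300)),cv2.resize(s[125:335,200:480],(400,300))])
cv2.imwrite("pics/g1.png",cv2.convertScaleAbs(p[...,::-1],alpha=1.4))
E
```

```text
[ 0.4592 -0.1458  0.1064] 0.0292000227522693 59.53231181949377 [-0.2571  0.5156 -1.702 ]
```

View pics/g1.png

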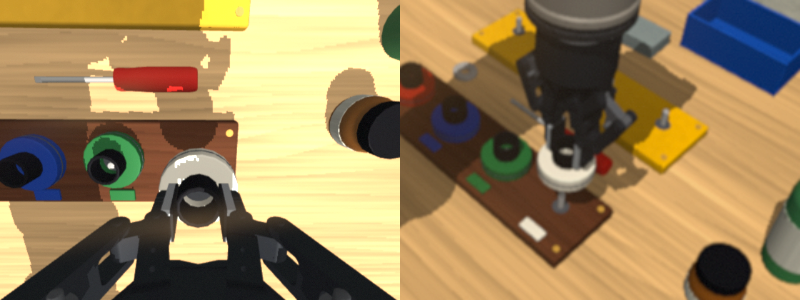

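White is held level: the right-hand view shows it clear of its post.

Call:
carry_out(deltas=[[0, 0, 0, 0.008, -0.011, 0, 0.02], [0, 0, 0, 0.025, -0.035, 0, 0.02], [0, 0, 0, 0.048, -0.066, 0, 0.02], [0, 0, 0, 0.071, -0.098, 0, 0.02], [0, 0, 0, 0.096, -0.133, 0, 0.02]])

```text
time: 3.7
eef_pos: [0.5548, -0.0108, 0.1034]
tcp_rot: [[1.0, -0.001, -0.001], [-0.001, -1.0, 0.0], [-0.001, -0.0, -1.0]]
contact_force: [0.5, -0.8, -0.6]
opening: 0.029
finger_force: 59.5
```

Call:
carry_out(deltas=[[0, 0, 0, 0.025, -0.035, 0, 0.02], [0, 0, 0, 0.048, -0.066, 0, 0.02], [0, 0, 0, 0.071, -0.098, 0, 0.02], [0, 0, 0, 0.088, -0.122, 0, 0.02], [0, 0, 0, 0.096, -0.133, 0, 0.02]])

```text
time: 4.2
eef_pos: [0.6508, 0.1246, 0.1029]
tcp_rot: [[1.0, 0.003, -0.001], [0.003, -1.0, 0.001], [-0.001, -0.001, -1.0]]
contact_force: [0.5, 0.7, -0.7]
opening: 0.0293
finger_force: 59.5
```

Call:
carry_out(deltas=[[0, 0, 0, 0, 0.003, 0.01, 0.02], [0, 0, 0, 0, 0.003, 0.025, 0.02], [0, 0, 0, 0, 0.003, 0.04, 0.02], [0, 0, 0, 0, 0.003, 0.055, 0.02], [0, 0, 0, 0, 0.003, 0.061, 0.02]])

```text
time: 4.7
eef_pos: [0.6491, 0.1165, 0.0409]
tcp_rot: [[1.0, -0.001, -0.003], [-0.001, -1.0, -0.001], [-0.003, 0.001, -1.0]]
contact_force: [-0.2, 0.6, -1.0]
opening: 0.0296
finger_force: 59.5
```

Call:
carry_out(deltas=[[0, 0, 0, 0, 0, 0, 0.04], [0, 0, 0, 0, 0, 0, 0.06], [0, 0, 0, 0, 0, 0, 0.06], [0, 0, 0, 0, 0, -0.02, 0.07], [0, 0, 0, 0, 0, -0.05, 0.08]])

```text
time: 5.2
eef_pos: [0.6496, 0.1172, 0.0931]
tcp_rot: [[1.0, -0.0, -0.002], [-0.0, -1.0, -0.0], [-0.002, 0.0, -1.0]]
contact_force: [0.8, -0.1, -0.2]
opening: 0.0797
finger_force: 0.0
```

Call:
carry_out(deltas=[[0, 0, 0, -0.02, 0.018, 0, 0.08], [0, 0, 0, -0.05, 0.044, 0, 0.08], [0, 0, 0, -0.08, 0.071, 0, 0.08], [0, 0, 0, -0.11, 0.097, 0, 0.08], [0, 0, 0, -0.14, 0.124, 0, 0.08]])

```text
time: 5.7
eef_pos: [0.5095, -0.0074, 0.0941]
tcp_rot: [[1.0, -0.0, 0.002], [-0.0, -1.0, 0.0], [0.002, -0.0, -1.0]]
contact_force: [1.3, -0.4, 0.7]
opening: 0.0804
finger_force: 0.0
```

Call:
carry_out(deltas=[[0, 0, 0, -0.025, 0.022, 0, 0.08], [0, 0, 0, -0.045, 0.04, 0, 0.08], [0, 0, 0, -0.052, 0.046, 0, 0.08], [0, 0, 0, -0.052, 0.046, 0.01, 0.08], [0, 0, 0, -0.052, 0.046, 0.02, 0.07]])

```text
time: 6.2
eef_pos: [0.4596, -0.052, 0.0732]
tcp_rot: [[1.0, 0.0, 0.002], [0.0, -1.0, 0.0], [0.002, -0.0, -1.0]]
contact_force: [-0.1, 0.5, -0.4]
opening: 0.0704
finger_force: 0.0
```

```bash
python3 - <<'E'
from h import *
print(robot.get_obs()["eef_pos"])
s=robot.camera("side")
cv2.imwrite("pics/p1.png",cv2.convertScaleAbs(cv2.resize(s[100:310,160:440],(800,600))[...,::-1],alpha=1.4))
E
```

```text
[ 0.4596 -0.052   0.0732]
```

View pics/p1.png

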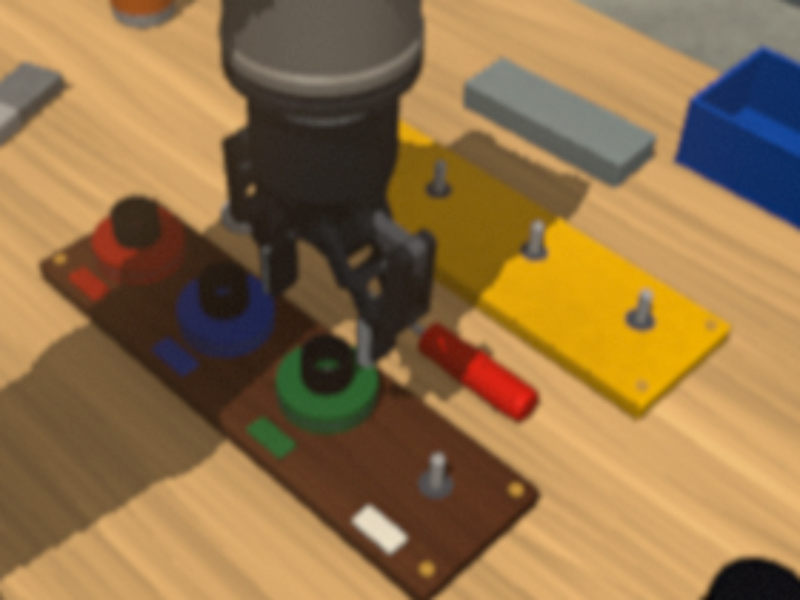

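The white wheel's new place is hidden by the arm, so I'll check it later. The gripper is above green, ready to descend.

Call:
carry_out(deltas=[[0, 0, 0, -0.001, 0.001, 0.015, 0.07], [0, 0, 0, -0.001, 0.001, 0.028, 0.06], [0, 0, 0, -0.001, 0.001, 0.033, 0.04], [0, 0, 0, -0.001, 0.001, 0.033, 0.02], [0, 0, 0, -0.001, 0.001, 0.033, 0.02]])

```text
time: 6.75
eef_pos: [0.4576, -0.0532, 0.0404]
tcp_rot: [[1.0, 0.0, -0.0], [0.0, -1.0, 0.0], [-0.0, -0.0, -1.0]]
contact_force: [-0.4, 0.4, -1.7]
opening: 0.0301
finger_force: 59.4
```

Call:
carry_out(deltas=[[0, 0, 0, 0, 0, 0, 0.02], [0, 0, 0, 0, 0, 0, 0.02], [0, 0, 0, 0, 0, 0, 0.02], [0, 0, 0, 0, 0, -0.01, 0.02], [0, 0, 0, 0, 0, -0.025, 0.02]])

```text
time: 7.25
eef_pos: [0.4568, -0.0536, 0.0657]
tcp_rot: [[1.0, -0.0, -0.001], [-0.0, -1.0, 0.0], [-0.001, -0.0, -1.0]]
contact_force: [-0.0, 0.5, -0.8]
opening: 0.0302
finger_force: 59.5
```

Call:
carry_out(deltas=[[0, 0, 0, 0, 0, -0.02, 0.02], [0, 0, 0, 0, 0, -0.035, 0.02], [0, 0, 0, 0, 0, -0.04, 0.02], [0, 0, 0, 0, 0, -0.04, 0.02]])

```text
time: 7.65
eef_pos: [0.4578, -0.0537, 0.1062]
tcp_rot: [[1.0, -0.0, 0.002], [-0.0, -1.0, -0.0], [0.002, 0.0, -1.0]]
contact_force: [-0.6, 0.1, -1.3]
opening: 0.03
finger_force: 59.5
```

Call:
carry_out(deltas=[[0, 0, 0, 0.01, -0.005, 0, 0.02], [0, 0, 0, 0.03, -0.013, 0, 0.02], [0, 0, 0, 0.055, -0.024, 0, 0.02], [0, 0, 0, 0.08, -0.035, 0, 0.02], [0, 0, 0, 0.11, -0.048, 0, 0.02]])

```text
time: 8.15
eef_pos: [0.5681, -0.0049, 0.1042]
tcp_rot: [[1.0, -0.0, -0.002], [-0.0, -1.0, -0.0], [-0.002, 0.0, -1.0]]
contact_force: [0.4, 0.2, -1.1]
opening: 0.0302
finger_force: 59.5
```

Call:
carry_out(deltas=[[0, 0, 0, 0.03, -0.013, 0, 0.02], [0, 0, 0, 0.055, -0.024, 0, 0.02], [0, 0, 0, 0.075, -0.033, 0, 0.02], [0, 0, 0, 0.082, -0.036, 0, 0.02], [0, 0, 0, 0.082, -0.036, 0, 0.02]])

```text
time: 8.65
eef_pos: [0.6495, 0.0312, 0.104]
tcp_rot: [[1.0, 0.001, -0.001], [0.001, -1.0, 0.0], [-0.001, -0.0, -1.0]]
contact_force: [0.3, 0.2, -2.1]
opening: 0.0302
finger_force: 59.5
```

Call:
carry_out(deltas=[[0, 0, 0, 0, 0.001, 0.01, 0.02], [0, 0, 0, 0, 0.001, 0.025, 0.02], [0, 0, 0, 0, 0.001, 0.04, 0.02], [0, 0, 0, 0, 0.001, 0.055, 0.02], [0, 0, 0, 0, 0.001, 0.062, 0.02]])

```text
time: 9.15
eef_pos: [0.6481, 0.0291, 0.041]
tcp_rot: [[1.0, -0.0, -0.002], [-0.0, -1.0, -0.0], [-0.002, 0.0, -1.0]]
contact_force: [-0.1, 0.2, -0.5]
opening: 0.0302
finger_force: 59.5
```

Call:
carry_out(deltas=[[0, 0, 0, 0, 0, 0, 0.04], [0, 0, 0, 0, 0, 0, 0.06], [0, 0, 0, 0, 0, 0, 0.06], [0, 0, 0, 0, 0, -0.02, 0.07], [0, 0, 0, 0, 0, -0.05, 0.08]])

```text
time: 9.65
eef_pos: [0.6486, 0.0293, 0.0931]
tcp_rot: [[1.0, -0.0, -0.002], [-0.0, -1.0, -0.0], [-0.002, 0.0, -1.0]]
contact_force: [0.7, -0.3, 0.6]
opening: 0.0796
finger_force: 0.0
```

Call:
carry_out(deltas=[[0, 0, 0, -0.025, -0.001, 0, 0.08], [0, 0, 0, -0.06, -0.002, 0, 0.08], [0, 0, 0, -0.095, -0.003, 0, 0.08], [0, 0, 0, -0.13, -0.004, 0, 0.08], [0, 0, 0, -0.165, -0.005, 0, 0.08]])

```text
time: 10.15
eef_pos: [0.4834, 0.0345, 0.0941]
tcp_rot: [[1.0, -0.0, 0.002], [-0.0, -1.0, 0.0], [0.002, -0.0, -1.0]]
contact_force: [0.5, -0.3, 1.0]
opening: 0.0799
finger_force: 0.0
```

Call:
carry_out(deltas=[[0, 0, 0, -0.022, -0.001, 0, 0.08], [0, 0, 0, -0.028, -0.002, 0, 0.08], [0, 0, 0, -0.028, -0.002, 0.01, 0.08], [0, 0, 0, -0.028, -0.002, 0.02, 0.07], [0, 0, 0, -0.028, -0.002, 0.02, 0.07]])

```text
time: 10.65
eef_pos: [0.4565, 0.0364, 0.0718]
tcp_rot: [[1.0, -0.0, -0.002], [-0.0, -1.0, -0.0], [-0.002, 0.0, -1.0]]
contact_force: [0.1, -0.7, 0.3]
opening: 0.07
finger_force: 0.0
```

```bash
python3 - <<'E'
from h import *
print(robot.get_obs()["eef_pos"])
s=robot.camera("top")
cv2.imwrite("pics/p2.png",cv2.convertScaleAbs(cv2.resize(s[100:310,150:430],(800,600))[...,::-1],alpha=1.4))
E
```

```text
[0.4565 0.0364 0.0718]
```

View pics/p2.png

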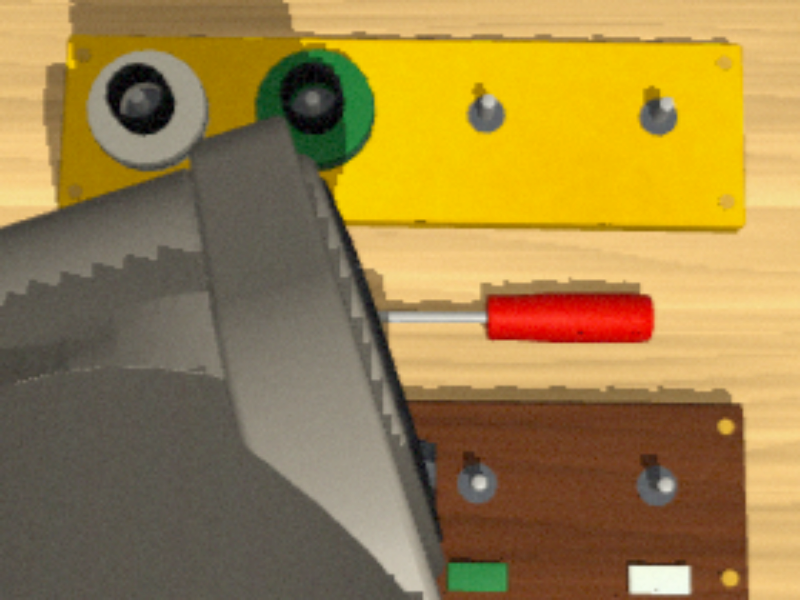

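White and green are threaded and lie flat on the first two posts from the left, at about (147,108) and (315,105) in the crop. Blue is next.

Call:
carry_out(deltas=[[0, 0, 0, 0, 0, 0.015, 0.07], [0, 0, 0, 0, 0, 0.027, 0.06], [0, 0, 0, 0, 0, 0.032, 0.04], [0, 0, 0, 0, 0, 0.032, 0.02], [0, 0, 0, 0, 0, 0.032, 0.02]])

```text
time: 11.2
eef_pos: [0.4564, 0.0365, 0.0414]
tcp_rot: [[1.0, -0.0, -0.0], [-0.0, -1.0, 0.0], [-0.0, -0.0, -1.0]]
contact_force: [0.7, 0.5, -2.0]
opening: 0.03
finger_force: 59.3
```

Call:
carry_out(deltas=[[0, 0, 0, 0, 0, 0, 0.02], [0, 0, 0, 0, 0, 0, 0.02], [0, 0, 0, 0, 0, 0, 0.02], [0, 0, 0, 0, 0, -0.01, 0.02], [0, 0, 0, 0, 0, -0.025, 0.02]])

```text
time: 11.7
eef_pos: [0.4559, 0.0364, 0.0667]
tcp_rot: [[1.0, -0.0, -0.001], [-0.0, -1.0, -0.0], [-0.001, 0.0, -1.0]]
contact_force: [-0.3, -0.5, 0.4]
opening: 0.0306
finger_force: 59.4
```

Call:
carry_out(deltas=[[0, 0, 0, 0, 0, -0.02, 0.02], [0, 0, 0, 0, 0, -0.035, 0.02], [0, 0, 0, 0, 0, -0.04, 0.02], [0, 0, 0, 0, 0, -0.04, 0.02]])

```text
time: 12.1
eef_pos: [0.4568, 0.0364, 0.1072]
tcp_rot: [[1.0, -0.0, 0.002], [-0.0, -1.0, 0.0], [0.002, -0.0, -1.0]]
contact_force: [-0.0, -0.0, -1.8]
opening: 0.0302
finger_force: 59.4
```

Call:
carry_out(deltas=[[0, 0, 0, 0.01, 0.005, 0, 0.02], [0, 0, 0, 0.03, 0.015, 0, 0.02], [0, 0, 0, 0.055, 0.027, 0, 0.02], [0, 0, 0, 0.08, 0.04, 0, 0.02], [0, 0, 0, 0.11, 0.055, 0, 0.02]])

```text
time: 12.6
eef_pos: [0.5671, -0.0195, 0.1052]
tcp_rot: [[1.0, 0.0, -0.002], [0.0, -1.0, -0.0], [-0.002, 0.0, -1.0]]
contact_force: [-0.5, 0.1, -0.3]
opening: 0.0301
finger_force: 59.4
```

Call:
carry_out(deltas=[[0, 0, 0, 0.03, 0.015, 0, 0.02], [0, 0, 0, 0.055, 0.027, 0, 0.02], [0, 0, 0, 0.075, 0.037, 0, 0.02], [0, 0, 0, 0.082, 0.041, 0, 0.02], [0, 0, 0, 0.082, 0.041, 0, 0.02]])

```text
time: 13.1
eef_pos: [0.6485, -0.0605, 0.1049]
tcp_rot: [[1.0, -0.001, -0.002], [-0.001, -1.0, -0.0], [-0.002, 0.0, -1.0]]
contact_force: [-0.3, 0.8, -1.4]
opening: 0.0302
finger_force: 59.4
```

Call:
carry_out(deltas=[[0, 0, 0, 0, 0, 0.01, 0.02], [0, 0, 0, 0, 0, 0.025, 0.02], [0, 0, 0, 0, 0, 0.04, 0.02], [0, 0, 0, 0, 0, 0.055, 0.02], [0, 0, 0, 0, 0, 0.062, 0.02]])

```text
time: 13.6
eef_pos: [0.6471, -0.0594, 0.042]
tcp_rot: [[1.0, 0.0, -0.003], [0.0, -1.0, 0.0], [-0.003, -0.0, -1.0]]
contact_force: [0.3, -0.3, -0.7]
opening: 0.0305
finger_force: 59.4
```

Call:
carry_out(deltas=[[0, 0, 0, 0, 0, 0, 0.04], [0, 0, 0, 0, 0, 0, 0.06], [0, 0, 0, 0, 0, 0, 0.06], [0, 0, 0, 0, 0, -0.02, 0.07], [0, 0, 0, 0, 0, -0.05, 0.08]])

```text
time: 14.1
eef_pos: [0.6475, -0.0596, 0.0941]
tcp_rot: [[1.0, -0.0, -0.002], [-0.0, -1.0, 0.0], [-0.002, -0.0, -1.0]]
contact_force: [0.8, 0.3, -0.2]
opening: 0.08
finger_force: 0.0
```

Call:
carry_out(deltas=[[0, 0, 0, -0.02, -0.019, 0, 0.08], [0, 0, 0, -0.05, -0.048, 0, 0.08], [0, 0, 0, -0.08, -0.077, 0, 0.08], [0, 0, 0, -0.11, -0.106, 0, 0.08], [0, 0, 0, -0.14, -0.135, 0, 0.08]])

```text
time: 14.6
eef_pos: [0.5076, 0.0764, 0.0952]
tcp_rot: [[1.0, -0.001, 0.002], [-0.001, -1.0, 0.0], [0.002, -0.0, -1.0]]
contact_force: [1.1, 1.0, 0.2]
opening: 0.08
finger_force: 0.0
```

Call:
carry_out(deltas=[[0, 0, 0, -0.025, -0.024, 0, 0.08], [0, 0, 0, -0.045, -0.043, 0, 0.08], [0, 0, 0, -0.052, -0.05, 0, 0.08], [0, 0, 0, -0.052, -0.05, 0.01, 0.08], [0, 0, 0, -0.052, -0.05, 0.02, 0.07]])

```text
time: 15.1
eef_pos: [0.4575, 0.1249, 0.0741]
tcp_rot: [[1.0, -0.001, 0.002], [-0.001, -1.0, 0.0], [0.002, -0.0, -1.0]]
contact_force: [0.9, 0.0, 0.5]
opening: 0.0697
finger_force: 0.0
```

Call:
carry_out(deltas=[[0, 0, 0, -0.001, 0, 0.015, 0.07], [0, 0, 0, -0.001, 0, 0.028, 0.06], [0, 0, 0, -0.001, 0, 0.034, 0.04], [0, 0, 0, -0.001, 0, 0.034, 0.02], [0, 0, 0, -0.001, 0, 0.034, 0.02]])

```text
time: 15.6
eef_pos: [0.4555, 0.1252, 0.0403]
tcp_rot: [[1.0, -0.001, -0.0], [-0.001, -1.0, -0.0], [-0.0, 0.0, -1.0]]
contact_force: [-0.1, 0.9, -1.8]
opening: 0.03
finger_force: 59.3
```

Call:
carry_out(deltas=[[0, 0, 0, 0, 0, 0, 0.02], [0, 0, 0, 0, 0, 0, 0.02], [0, 0, 0, 0, 0, 0, 0.02], [0, 0, 0, 0, 0, -0.01, 0.02], [0, 0, 0, 0, 0, -0.025, 0.02]])

```text
time: 16.1
eef_pos: [0.4549, 0.1253, 0.0657]
tcp_rot: [[1.0, -0.0, -0.001], [-0.0, -1.0, -0.0], [-0.001, 0.0, -1.0]]
contact_force: [0.2, -0.3, -2.0]
opening: 0.0297
finger_force: 59.5
```

Call:
carry_out(deltas=[[0, 0, 0, 0, 0, -0.02, 0.02], [0, 0, 0, 0, 0, -0.035, 0.02], [0, 0, 0, 0, 0, -0.04, 0.02], [0, 0, 0, 0, 0, -0.04, 0.02]])

```text
time: 16.5
eef_pos: [0.4558, 0.1255, 0.1062]
tcp_rot: [[1.0, -0.0, 0.002], [-0.0, -1.0, 0.001], [0.002, -0.001, -1.0]]
contact_force: [0.3, 0.8, -1.8]
opening: 0.0299
finger_force: 59.5
```

Call:
carry_out(deltas=[[0, 0, 0, 0.008, 0.011, 0, 0.02], [0, 0, 0, 0.025, 0.036, 0, 0.02], [0, 0, 0, 0.048, 0.069, 0, 0.02], [0, 0, 0, 0.071, 0.102, 0, 0.02], [0, 0, 0, 0.096, 0.138, 0, 0.02]])

```text
time: 17.0
eef_pos: [0.5517, -0.0146, 0.1044]
tcp_rot: [[1.0, 0.0, -0.001], [0.0, -1.0, -0.0], [-0.001, 0.0, -1.0]]
contact_force: [0.8, 0.5, -2.0]
opening: 0.0298
finger_force: 59.5
```

Call:
carry_out(deltas=[[0, 0, 0, 0.025, 0.036, 0, 0.02], [0, 0, 0, 0.048, 0.069, 0, 0.02], [0, 0, 0, 0.071, 0.102, 0, 0.02], [0, 0, 0, 0.088, 0.126, 0, 0.02], [0, 0, 0, 0.096, 0.137, 0, 0.02]])

```text
time: 17.5
eef_pos: [0.6476, -0.1537, 0.1038]
tcp_rot: [[1.0, -0.003, -0.001], [-0.003, -1.0, -0.001], [-0.001, 0.001, -1.0]]
contact_force: [-0.2, -1.3, -2.0]
opening: 0.0296
finger_force: 59.5
```

Call:
carry_out(deltas=[[0, 0, 0, 0, 0, 0, 0.02], [0, 0, 0, 0, 0, 0, 0.02]])

```text
time: 17.7
eef_pos: [0.6465, -0.149, 0.1044]
tcp_rot: [[1.0, 0.0, -0.002], [0.0, -1.0, 0.001], [-0.002, -0.001, -1.0]]
contact_force: [1.0, 0.7, -0.4]
opening: 0.0298
finger_force: 59.5
```

Call:
carry_out(deltas=[[0, 0, 0, 0.001, 0, 0.01, 0.02], [0, 0, 0, 0.001, 0, 0.025, 0.02], [0, 0, 0, 0.001, 0, 0.04, 0.02], [0, 0, 0, 0.001, 0, 0.055, 0.02], [0, 0, 0, 0.001, 0, 0.062, 0.02]])

```text
time: 18.2
eef_pos: [0.6472, -0.1492, 0.0409]
tcp_rot: [[1.0, 0.0, -0.003], [0.0, -1.0, 0.0], [-0.003, -0.0, -1.0]]
contact_force: [-0.8, 0.0, -1.4]
opening: 0.0299
finger_force: 59.5
```

Call:
carry_out(deltas=[[0, 0, 0, 0, 0, 0, 0.04], [0, 0, 0, 0, 0, 0, 0.06], [0, 0, 0, 0, 0, 0, 0.06], [0, 0, 0, 0, 0, -0.02, 0.07], [0, 0, 0, 0, 0, -0.05, 0.08]])

```text
time: 18.7
eef_pos: [0.6475, -0.1495, 0.0931]
tcp_rot: [[1.0, -0.0, -0.002], [-0.0, -1.0, 0.0], [-0.002, -0.0, -1.0]]
contact_force: [0.7, -0.6, 0.7]
opening: 0.0797
finger_force: 0.0
```

Call:
carry_out(deltas=[[0, 0, 0, -0.02, 0.03, -0.02, 0.08], [0, 0, 0, -0.05, 0.06, -0.04, 0.08], [0, 0, 0, -0.08, 0.09, -0.06, 0.08], [0, 0, 0, -0.11, 0.12, -0.08, 0.08], [0, 0, 0, -0.14, 0.15, -0.1, 0.08]])

```text
time: 19.2
eef_pos: [0.5071, -0.3008, 0.1951]
tcp_rot: [[1.0, -0.0, 0.002], [-0.0, -1.0, -0.001], [0.002, 0.001, -1.0]]
contact_force: [1.2, -0.8, 0.6]
opening: 0.0798
finger_force: 0.0
```

Call:
carry_out(deltas=[[0, 0, 0, -0.02, 0.03, 0, 0.08], [0, 0, 0, -0.04, 0.06, 0, 0.08], [0, 0, 0, -0.05, 0.08, 0, 0.08], [0, 0, 0, -0.05, 0.08, 0, 0.08], [0, 0, 0, -0.05, 0.08, 0, 0.08]])

```text
time: 19.7
eef_pos: [0.4583, -0.3798, 0.1939]
tcp_rot: [[1.0, -0.001, 0.001], [-0.001, -1.0, -0.0], [0.001, 0.0, -1.0]]
contact_force: [0.3, 1.3, -0.4]
opening: 0.0799
finger_force: 0.0
```

```bash
python3 - <<'E'
from h import *
print(robot.get_obs()["eef_pos"])
t=robot.camera("top");s=robot.camera("side")
p=np.vstack([cv2.resize(t[100:200,160:420],(780,300)),cv2.resize(s[125:255,220:440],(780,300))])
cv2.imwrite("pics/end.png",cv2.convertScaleAbs(p[...,::-1],alpha=1.4))
E
```

```text
[ 0.4583 -0.3798  0.1939]
```

View pics/end.png

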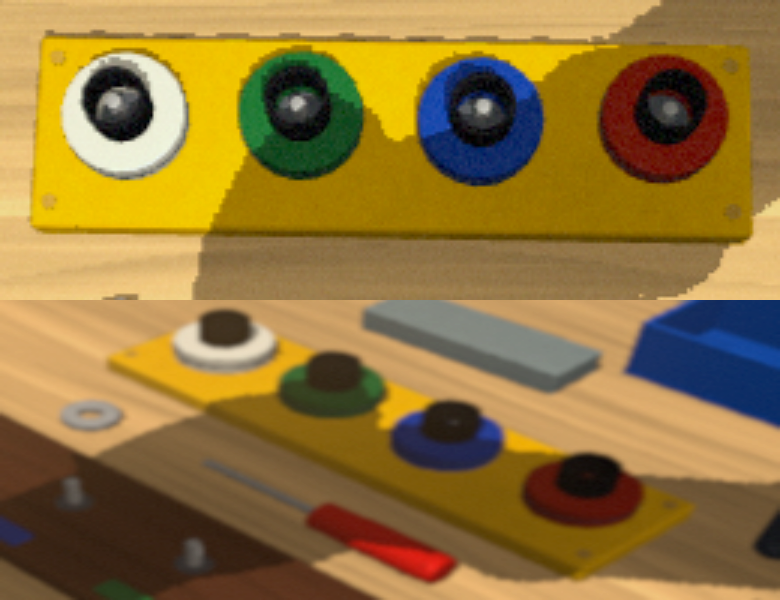

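All four wheels lie flat on their posts. In the top view they run white (125,115), green (300,115), blue (481,120) and red (663,117), so the order is reversed and each post is centred in its bore.

```bash
python3 -c "
from plant import robot
print(robot.job_done())"
```

```text
the job is handed in; nothing more can be done
None
```

I moved all four wheels to the yellow rack in reverse order (white, green, blue, red from the left) and handed the job in at about 20 s; the final pictures show each one threaded and lying flat, but the hand-in returned no verdict.

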